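Check three plunger gauges in order before gauging

ROBOT

A 6-joint arm with a two-finger parallel gripper is mounted at the origin on the work surface. World frame = base frame: x ahead of the robot, y to its left, z up, the work surface at z = 0. Lengths are in mm, angles in rad, forces in N, time in s.
With the tool pointing down it reaches from about 275 to 1000 mm from the base axis. Payload 8.4 kg.
Tool frame: the origin (TCP) lies at the centre of the arm's flange, where the gripper is bolted on; the fingertips stand 173 mm ahead of it and the grasp point (between the pads) lies 155 mm ahead of it (r.nose_length is the distance from the TCP to the fingertips, in mm); z points along the fingers, y is the direction in which the jaws open and shut (so a half turn about z gives the same grasp; the last joint's range is limited). The gripper opens to 85 mm and grips with 20 to 120 N. Pads are 22 mm wide; open, the fingers measure 114 mm over their backs; the gripper's body (76 mm by 85 mm) begins 54 mm behind the grasp point. The pads swing forward as they close: fully open they stand 13 mm farther back than shut.
Start: joints at [-1.168, 0.353, 1.633, -0, 1.155, -0.002], TCP at [246.146, -574.492, 404.681] pointing down, gripper open.
Joint ranges: [-2.63, 2.63], [-0.92, 2.1], [0.06, 2.66], [-1.3, 4.44], [0, 2.69], [-3.02, 3.02]. Speed limits (rad/s): [2.22, 2.22, 2.79, 3.14, 3.14, 3.14].

INTERFACE

Orientations are given as [roll, pitch, yaw] about the fixed x, y, z axes, in that order (R = Rz(yaw) Ry(pitch) Rx(roll)).
In Python, from rig import r, grab_frame, workorder gives the robot as it stands.
- The arm moves only by the tool carry_out, never from a script. Its argument "steps" is a list that holds one entry, the list of rows, each a list of 5 numbers: the opening in per cent of the stroke, from 0 (shut) to 100 (fully open), then the shift along the tool's x, y, z in m, then the turn about the tool's z in degrees. In form: [[[jaw, x, y, z, spin], ...]]. A call has 1 to 8 rows; each row is the pose to reach, as a shift and turn from the pose measured when the call began, along the tool's axes at that moment; what a row does not reach only later rows make up. A row lasts 1/10 s, in which the tool goes at most 50 mm and 8.59 degrees, less where a joint would pass 70% of its speed; a pose out of reach is approached as far as the arm can. A call with a gripper value outside its range is refused whole. The fingers move at their own pace and stop on an object; "squeeze" is the grip in N (left out, the last holds). Time passes only in rows, so rows that repeat a pose let the fingers close. It gives the time, the measured TCP pose, the force and the opening at its end, in the units of the state.
- r.sense(): the state, without advancing time (a new reading comes with each control period).
- grab_frame(name): name is "scene" or "top" or "wrist"; returns a dict with "image" (420x560x3 uint8, red, green, blue), "intrinsics" (3x3 intrinsics, pixels), "eye" and "rotation" of the camera in the world; the wrist camera has in their place "T_tool_cam" (4x4, takes a point from camera to tool coordinates, whose origin is the TCP and whose axes are the flange's). Camera axes: x right, y up, looking along -z (the intrinsics and any distortion apply to the point x, -y, -z); pixel columns grow to the right and rows downward; lengths in mm; the calibration is good to about 2 mm. The wrist camera is an equidistant fisheye: a pixel r from the principal point sees the ray r / f radians off the axis. A picture is of the moment at which its call begins: read the wrist's pose just before it. There is no depth.
- workorder.sign_off(): hands the job in, once; it reports no verdict.
The state is a dict: "clock": time; "qpos": joint angles; "qvel": joint speeds; "joint_efforts": joint torques, N m; "eef_pos": TCP position; "tcp_rot": TCP orientation; "contact_force": force on the tool from outside, world axes, zero at the start; "wrist_torque": the same for the moment, N m; "opening": opening from 0.0 (shut) to 1.0 (fully open).
Only numpy, scipy, OpenCV 4.12 (cv2) and the standard library are available. Lean on these libraries where they do the work, as an engineer would, in place of code of your own. Each camera call takes 0.05 s, during which the arm holds its last target.

TASK

Before the filed block is measured, prove that the plunger gauges run freely: with a fingertip, tap down the blue cap first, then the yellow, then the red, each lightly, so that its needle comes to rest in the green part of its dial (a plunger stays where you leave it), never past the green. Do not touch the white-capped gauge, do not shift or lift any gauge, and leave everything else on the bench where it is.

Things in the scene. Friction and masses are not known exactly. Their poses are not given: they have to be found in the camera images.
- gauge_blue: Gauge with the blue cap: loose, heavy (about 2.2 kg) grey box on a cast base, 130 x 74 x 56 mm high. Origin: on the bench directly under the plunger; x points from plunger to dial, z up. The box reaches 32 mm behind the origin (-x), 98 mm ahead (+x), 37 mm to each side. The dial, 62 mm across, lies face up on top, 56 mm ahead of the plunger, its top 66 mm above the bench.
- plunger_blue (a joint): How far the blue-capped plunger is pushed down, in m: 0 out, 0.014 at its stop; starts at 0 to 0.001. It stays where it is left (friction). It moves at about 4 N; the push needed rises evenly to 6 N at 8 mm, 7.5 N at 14 mm. The dial's black needle turns clockwise with it: thin black arc 0 to 3 mm, green arc 3 to 11 mm, red arc 11 to 14 mm.
- cap_blue (a point): Centre of the flat top of the round blue plunger cap, 30 mm across (flat 26 mm), 104 mm above the bench when fully out; goes straight down with the plunger. The cap is 14 mm thick on a 12 mm stem; the fixed collar's top is 36 mm below the cap's top when out.
- gauge_yellow: Gauge with the yellow cap: loose, heavy (about 2.2 kg) grey box on a cast base, 130 x 74 x 56 mm high. Origin: on the bench directly under the plunger; x points from plunger to dial, z up. The box reaches 32 mm behind the origin (-x), 98 mm ahead (+x), 37 mm to each side. The dial, 62 mm across, lies face up on top, 56 mm ahead of the plunger, its top 66 mm above the bench.
- plunger_yellow (a joint): How far the yellow-capped plunger is pushed down, in m: 0 out, 0.014 at its stop; starts at 0 to 0.001. It stays where it is left (friction). It moves at about 4 N; the push needed rises evenly to 6 N at 8 mm, 7.5 N at 14 mm. The dial's black needle turns clockwise with it: thin black arc 0 to 3 mm, green arc 3 to 11 mm, red arc 11 to 14 mm.
- cap_yellow (a point): Centre of the flat top of the round yellow plunger cap, 30 mm across (flat 26 mm), 104 mm above the bench when fully out; goes straight down with the plunger. The cap is 14 mm thick on a 12 mm stem; the fixed collar's top is 36 mm below the cap's top when out.
- gauge_red: Gauge with the red cap: loose, heavy (about 2.2 kg) grey box on a cast base, 130 x 74 x 56 mm high. Origin: on the bench directly under the plunger; x points from plunger to dial, z up. The box reaches 32 mm behind the origin (-x), 98 mm ahead (+x), 37 mm to each side. The dial, 62 mm across, lies face up on top, 56 mm ahead of the plunger, its top 66 mm above the bench.
- plunger_red (a joint): How far the red-capped plunger is pushed down, in m: 0 out, 0.014 at its stop; starts at 0 to 0.001. It stays where it is left (friction). It moves at about 4 N; the push needed rises evenly to 6 N at 8 mm, 7.5 N at 14 mm. The dial's black needle turns clockwise with it: thin black arc 0 to 3 mm, green arc 3 to 11 mm, red arc 11 to 14 mm.
- cap_red (a point): Centre of the flat top of the round red plunger cap, 30 mm across (flat 26 mm), 104 mm above the bench when fully out; goes straight down with the plunger. The cap is 14 mm thick on a 12 mm stem; the fixed collar's top is 36 mm below the cap's top when out.
- gauge_white: Gauge with the white cap: loose, heavy (about 2.2 kg) grey box on a cast base, 130 x 74 x 56 mm high. Origin: on the bench directly under the plunger; x points from plunger to dial, z up. The box reaches 32 mm behind the origin (-x), 98 mm ahead (+x), 37 mm to each side. The dial, 62 mm across, lies face up on top, 56 mm ahead of the plunger, its top 66 mm above the bench.
- plunger_white (a joint): How far the white-capped plunger is pushed down, in m: 0 out, 0.014 at its stop; starts at 0 to 0.001. It stays where it is left (friction). It moves at about 4 N; the push needed rises evenly to 6 N at 8 mm, 7.5 N at 14 mm. The dial's black needle turns clockwise with it: thin black arc 0 to 3 mm, green arc 3 to 11 mm, red arc 11 to 14 mm.
- cap_white (a point): Centre of the flat top of the round white plunger cap, 30 mm across (flat 26 mm), 104 mm above the bench when fully out; goes straight down with the plunger. The cap is 14 mm thick on a 12 mm stem; the fixed collar's top is 36 mm below the cap's top when out.
- file: Flat hand file with a wooden handle, about 305 mm long, lying; origin under it near its middle, x along its blade. Bystander.
- screwdriver: Screwdriver with a red handle, lying, x along its length; origin under it. Bystander.
- workpiece: Filed steel block 60 x 40 x 25 mm; origin under its centre. Bystander.
- arbor: Steel tapered tool holder standing upright, 56 mm across, 90 mm high; origin under its centre. Bystander.
- vblock: Steel V-block 60 x 50 x 46 mm high; origin under its centre. Bystander.
- oil: Closed white bottle with red cap, 52 mm across, 120 mm high; origin under its centre. Bystander.
There are look-alikes about, which are no part of the job. Leave any brown look-alike of the gauge_red alone.

How it is judged (in metres and radians):
On the way, in this order (a step that is already met when the one before it is completed fails the run):
1. the blue plunger is tapped into the green while yellow and red are still out (value of joint plunger_blue between 0.003 and 0.011 m and value of joint each of plunger_yellow, plunger_red below 0.002 m), for 0.2 s.
2. then the yellow plunger is tapped into the green, blue still in the green and red still out (value of joint plunger_blue between 0.003 and 0.011 m and value of joint plunger_yellow between 0.003 and 0.011 m and value of joint plunger_red below 0.002 m), for 0.2 s.
3. then the red plunger is tapped into the green (value of joint plunger_blue between 0.003 and 0.011 m and value of joint plunger_yellow between 0.003 and 0.011 m and value of joint plunger_red between 0.003 and 0.011 m), for 0.2 s.
At the end, for the whole second after the job is handed in: The blue, yellow and red plungers rest 3 to 11 mm down (needles in the green), the white one is still out (under 2 mm), all gauges stand within 8 mm of where they started, and every bystander within 12 mm (all of step 3 and value of joint plunger_white below 0.002 m and distance of each of gauge_blue, gauge_yellow, gauge_red, gauge_white from where it was at the start of the episode below 0.008 m and linear speed of each of gauge_blue, gauge_yellow, gauge_red, gauge_white below 0.02 m/s and distance of each of file, screwdriver, workpiece, arbor, vblock, oil from where it was at the start of the episode below 0.012 m); the robot touches nothing.
It fails at once if a cap or gauge is pushed with more than 20 N (not a light tap) (contact force between any of the fingers, the arm and gauge_blue above 20 N or contact force between any of the fingers, the arm and gauge_yellow above 20 N or contact force between any of the fingers, the arm and gauge_red above 20 N).
It fails at once if a plunger is pushed past the green (over 11 mm) (value of joint any of plunger_blue, plunger_yellow, plunger_red above 0.011 m).
It fails at once if the white-capped gauge is touched (contact force between any of the fingers, the arm and gauge_white above 0.5 N or value of joint plunger_white above 0.002 m).
It fails at once if a gauge is shifted or lifted by more than 8 mm (distance of any of gauge_blue, gauge_yellow, gauge_red, gauge_white from where it was at the start of the episode above 0.008 m).
It fails at once if a bystander is shifted or lifted by more than 12 mm (distance of any of file, screwdriver, workpiece, arbor, vblock, oil from where it was at the start of the episode above 0.012 m).
It also fails if it takes over 48 s, if anything falls off the work surface, if the arm or the gripper's body presses on something with over 40 N, if the wrist force passes 120 N, or if a joint passes its speed limit or range.

## Working session

There is one attempt and no reset: what is moved stays moved. The work goes in short steps, Python scripts to look and compute and a tool call to move; the robot and the scene stay as the last step left them, time stands still between calls to the robot, and variables do not carry over. Pictures are saved under pics/ and viewed, and the job is handed in when it is done.

Besides the shell and the picture viewer there is one more tool, called by a JSON object that holds its "method" and its "body". carry_out: Moves the arm, as the interface text tells. Its arguments: {"type":"object","properties":{"steps":{"type":"array","items":{"type":"array","items":{"type":"array","items":{"type":"number"}}}},"squeeze":{"type":"number"}},"required":["steps"]}

```bash
mkdir -p pics; ls; python3 - <<'E'
from rig import r, grab_frame, workorder
import cv2
print(r.sense())
for n in ("scene","top","wrist"):
    f=grab_frame(n); cv2.imwrite(f"pics/{n}0.png",f["image"][:,:,::-1])
    print(n,{k:v for k,v in f.items() if k!="image"})
E
```

```text
pics
{'clock': 0.0, 'qpos': array([-1.16845603e+00,  3.53647472e-01,  1.63414925e+00, -1.48201131e-05,
        1.15520073e+00, -2.39876341e-03]), 'qvel': array([ 0.00014984,  0.00190854, -0.00012928, -0.00113019, -0.00030976,
       -0.0005655 ]), 'joint_efforts': array([ 1.78792379e-03, -6.05247045e+01, -3.42059076e+01, -6.39670861e-05,
        9.25193424e-03,  5.66118352e-07]), 'eef_pos': array([ 246.01573104, -574.28132188,  403.9554672 ]), 'tcp_rot': array([-3.14018782e+00,  1.01803291e-05,  4.04745059e-01]), 'contact_force': array([-0.49144425, -0.16063841, -0.01917261]), 'wrist_torque': array([-0.01832117, -0.02897747,  0.02395696]), 'opening': 1.0033060601773223}
scene {'intrinsics': array([[510.06728246,   0.        , 280.8878038 ],
       [  0.        , 510.06728246, 200.34456494],
       [  0.        ,   0.        ,   1.        ]]), 'eye': array([1217.01093101, -825.84928499,  947.23945276]), 'rotation': array([0.87833922, 0.02244528, 0.7557712 ])}
top {'intrinsics': array([[467.24866135,   0.        , 282.54479233],
       [  0.        , 467.24866135, 212.55632442],
       [  0.        ,   0.        ,   1.        ]]), 'eye': array([ 389.5854513 ,  -58.64832525, 1619.60618812]), 'rotation': array([ 0.06272661,  0.00933536, -1.59705769])}
wrist {'intrinsics': array([[325.1922621 ,   0.        , 279.9347319 ],
       [  0.        , 325.1922621 , 212.88282087],
       [  0.        ,   0.        ,   1.        ]]), 'T_tool_cam': array([[ 9.53824436e-04,  9.48582172e-01,  3.16529546e-01,
         8.10582176e+01],
       [ 9.99999545e-01, -9.12206508e-04, -2.79661640e-04,
        -1.10591066e+00],
       [ 2.34582652e-05,  3.16529668e-01, -9.48582610e-01,
         3.08468654e+01],
       [ 0.00000000e+00,  0.00000000e+00,  0.00000000e+00,
         1.00000000e+00]])}
```

View pics/scene0.png

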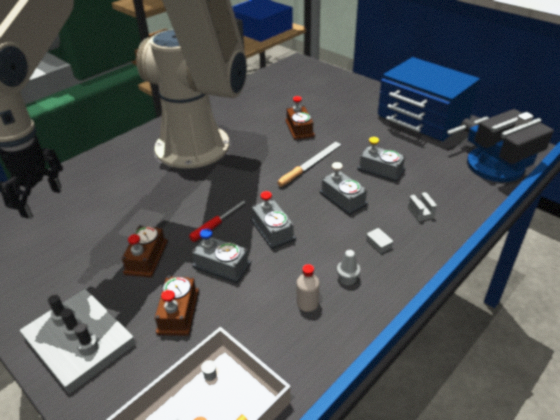

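View pics/top0.png

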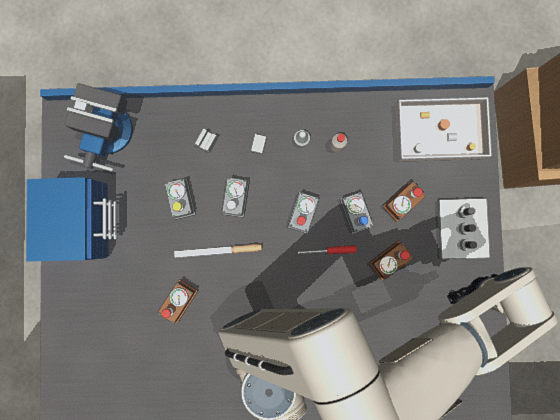

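View pics/wrist0.png

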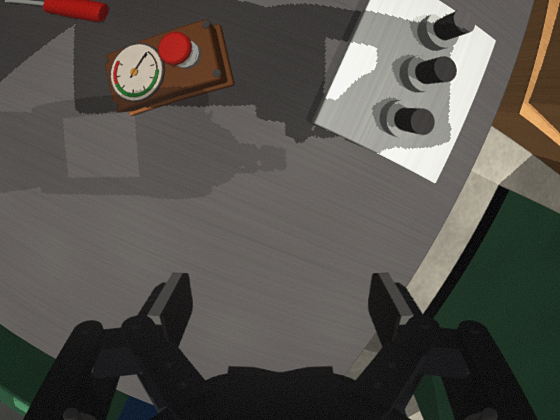

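The grey-box gauges in the top view are blue (363,220), red (301,224), white (232,204) and yellow (178,206). Three red-capped gauges sit on brown boxes at (418,191), (405,254) and (167,312); these are the look-alikes. I'll confirm this in a crop and triangulate the cap positions.

```bash
cat > h.py <<'E'
import numpy as np, cv2
from scipy.spatial.transform import Rotation as R
from rig import r, grab_frame, workorder
def rot(e): return R.from_euler('xyz',e).as_matrix()
def ray(f,u,v):
    K=f["intrinsics"]; d=np.array([(u-K[0,2])/K[0,0],-(v-K[1,2])/K[1,1],-1]); d=rot(f["rotation"])@d
    return f["eye"],d
def atz(f,u,v,z):
    e,d=ray(f,u,v); return e+d*(z-e[2])/d[2]
def proj(f,p):
    c=rot(f["rotation"]).T@(np.array(p)-f["eye"]); K=f["intrinsics"]
    return K[0,2]+K[0,0]*c[0]/-c[2], K[1,2]+K[1,1]*c[1]/c[2]
def wproj(f,s,p):
    T=f["T_tool_cam"]; t=rot(s["tcp_rot"]).T@(np.array(p)-s["eef_pos"])
    c=T[:3,:3].T@(t-T[:3,3]); q=np.array([c[0],-c[1],-c[2]]); n=np.hypot(q[0],q[1]); th=np.arctan2(n,q[2]); K=f["intrinsics"]
    return K[0,2]+K[0,0]*th*q[0]/n, K[1,2]+K[0,0]*th*q[1]/n
def wray(f,s,u,v):
    K=f["intrinsics"]; T=f["T_tool_cam"]; a=(u-K[0,2])/K[0,0]; b=(v-K[1,2])/K[0,0]; th=np.hypot(a,b)
    q=np.array([np.sin(th)*a/th,np.sin(th)*b/th,np.cos(th)]); c=np.array([q[0],-q[1],-q[2]])
    Rt=rot(s["tcp_rot"]); return s["eef_pos"]+Rt@T[:3,3], Rt@T[:3,:3]@c
def watz(f,s,u,v,z):
    e,d=wray(f,s,u,v); return e+d*(z-e[2])/d[2]
def blob(img,kind,win):
    x0,y0,x1,y1=win; h=cv2.cvtColor(img[y0:y1,x0:x1],cv2.COLOR_RGB2HSV); H,S,V=[h[...,i].astype(int) for i in range(3)]
    m={'blue':(H>100)&(H<130)&(S>130)&(V>60),'yellow':(H>22)&(H<35)&(S>130)&(V>60),'red':((H<6)|(H>174))&(S>150)&(V>60),'white':(S<30)&(V>140)}[kind]
    n,l,st,c=cv2.connectedComponentsWithStats(m.astype(np.uint8)); k=1+np.argmax(st[1:,4]); return c[k]+[x0,y0],st[k,2:5]
E
python3 - <<'E'
from h import *
t=grab_frame("top"); s=grab_frame("scene")
W={'blue':((352,208,374,230),(198,228,214,240)),'red':((290,214,312,236),(258,191,274,203)),'yellow':((168,196,188,216),(366,136,382,147)),}
for k,(a,b) in W.items():
    ct,st=blob(t["image"],k,a); cs,ss=blob(s["image"],k,b)
    p=atz(t,*ct,104); q=atz(s,*cs,100)
    print(k,ct,st,p.round(1),cs,ss,q.round(1))
im=t["image"][160:270,140:450,::-1]; cv2.imwrite("pics/c1.png",cv2.resize(im,None,fx=2.5,fy=2.5,interpolation=3))
im=s["image"][110:290,150:430,::-1]; cv2.imwrite("pics/c2.png",cv2.resize(im,None,fx=2.5,fy=2.5,interpolation=3))
E
```

```text
blue [363.2037037 220.2037037] [ 9  9 54] [ 453.3 -307.7  104. ] [205.94 233.61] [ 13  10 100] [ 453.5 -308.4  100. ]
red [300.06666667 218.4       ] [ 8  5 15] [ 464.6 -103.4  104. ] [265.73684211 195.05263158] [11  9 76] [ 457.6 -106.1  100. ]
yellow [176.72413793 205.65517241] [ 8  8 29] [516.9 297.3 104. ] [373.57894737 139.80701754] [10  7 57] [515.  298.8 100. ]
```

View pics/c1.png

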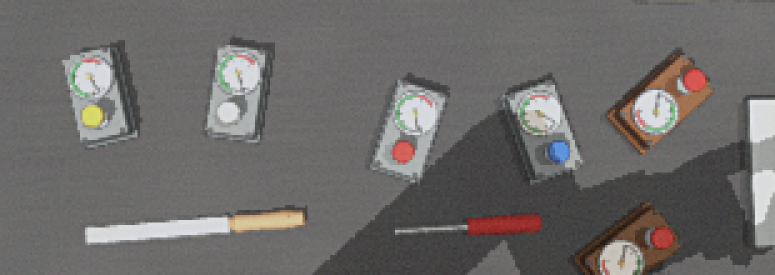

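View pics/c2.png

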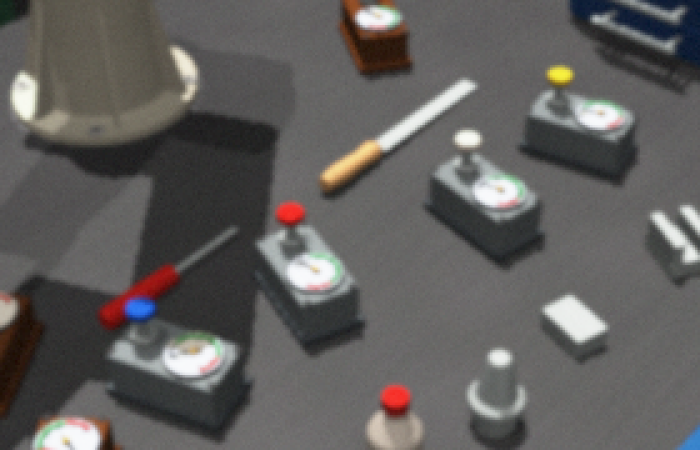

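The crops confirm it: the blue, red, white and yellow caps are on grey boxes, and the three brown red-capped ones are the look-alikes. Top and scene agree within about 3 mm; the red window was off, so I'll refine it with the wrist camera. Next I'll hover near blue.

```bash
cat >> h.py <<'E'
def shift(target_tip):
    s=r.sense(); Rt=rot(s["tcp_rot"]); tip=s["eef_pos"]+Rt@[0,0,r.nose_length]
    print("t",s["clock"],"tip",tip.round(2),"F",s["contact_force"].round(2),"open",round(s["opening"],3),"shift m",(Rt.T@(np.array(target_tip)-tip)/1000).round(4))
def wlook(kind,guess,name,z=104,w=40):
    s=r.sense(); f=grab_frame("wrist"); u,v=wproj(f,s,guess); u0,v0=int(max(u-w,0)),int(max(v-w,0))
    try:
        c,st=blob(f["image"],kind,(u0,v0,int(u+w),int(v+w))); print(kind,"pred",round(u),round(v),"seen",c.round(1),st,"pos",watz(f,s,*c,z).round(1))
    except Exception as e: print(e)
    cv2.imwrite(f"pics/{name}.png",f["image"][:,:,::-1])
E
python3 - <<'E'
from h import *
print(r.nose_length)
shift([420,-330,190])
s=grab_frame("scene");t=grab_frame("top")
print(blob(t["image"],'red',(292,212,310,229)),atz(t,301.2,220.8,104), blob(s["image"],'red',(255,185,276,203)))
E
```

```text
173.4
t 0.25 tip [ 246.08 -574.27  230.92] F [-0.61  1.36  0.17] open 1.0 shift m [ 0.2561 -0.156   0.041 ]
(array([300.        , 218.21428571]), array([ 8,  5, 14], dtype=int32)) [ 456.6991313  -106.82446811  104.        ] (array([265.71428571, 195.        ]), array([11,  9, 77], dtype=int32))
```

{"method": "carry_out", "body": {"steps": [[[0,0.04,-0.025,0.006,0],[0,0.08,-0.05,0.012,0],[0,0.12,-0.075,0.018,0],[0,0.16,-0.1,0.025,0],[0,0.2,-0.122,0.032,0],[0,0.23,-0.14,0.038,0],[0,0.256,-0.156,0.041,0],[0,0.256,-0.156,0.041,0]]], "squeeze": 20}}

```text
clock: 1.15
eef_pos: [421.4, -327.7, 363.2]
tcp_rot: [-3.14, -0.0, 0.408]
contact_force: [-0.4, 0.3, -0.4]
opening: 0.002
```

```bash
python3 - <<'E'
from h import *
wlook('blue',[453.3,-308,104],'w1')
shift([453.4,-308,150])
E
```

```text
blue pred 274 170 seen [272.4 169.8] [  40   40 1237] pos [ 452.9 -306.6  104. ]
t 1.2 tip [ 420.68 -328.92  190.05] F [ 0.57 -0.07 -0.23] open -0.001 shift m [ 0.0383 -0.0062  0.04  ]
```

View pics/w1.png

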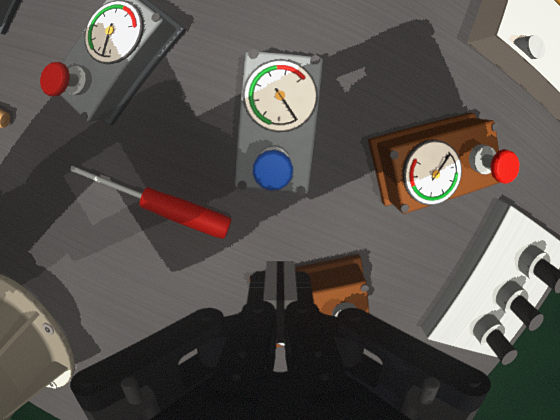

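The wrist view shows the blue cap at (272,170) on a grey box, with all three views agreeing within 2 mm. Going down to about 10 mm above it.

{"method": "carry_out", "body": {"steps": [[[0,0.02,-0.004,0.01,0],[0,0.038,-0.007,0.03,0],[0,0.038,-0.007,0.055,0],[0,0.038,-0.007,0.07,0],[0,0.038,-0.007,0.076,0],[0,0.038,-0.007,0.076,0],[0,0.038,-0.007,0.076,0]]]}}

```text
clock: 1.9
eef_pos: [452.8, -308.2, 288.2]
tcp_rot: [3.141, -0.0, 0.407]
contact_force: [-0.7, -0.3, 0.3]
opening: 0.001
```

```bash
python3 - <<'E'
from h import *
wlook('blue',[453.3,-308,104],'w2')
shift([453.0,-307.2,104])
E
```

```text
blue pred 282 266 seen [278.6 253.2] [  53   36 1268] pos [ 459.3 -303.6  104. ]
t 1.95 tip [ 453.11 -308.22  115.01] F [-0.3   0.41  0.75] open -0.001 shift m [ 0.0003 -0.001   0.011 ]
```

View pics/w2.png

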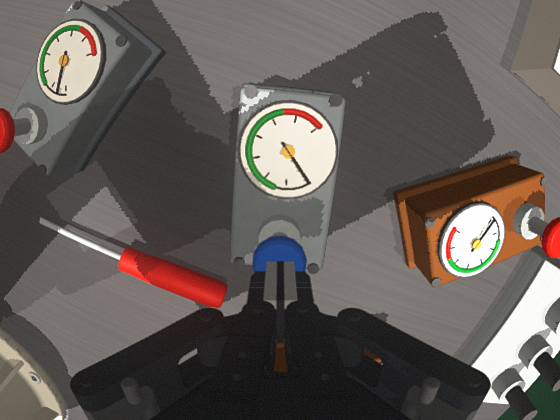

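The tip stands over the blue cap. Now slow 1 mm rows.

{"method": "carry_out", "body": {"steps": [[[0,0,-0.001,0.004,0],[0,0,-0.001,0.007,0],[0,0,-0.001,0.009,0],[0,0,-0.001,0.01,0],[0,0,-0.001,0.011,0],[0,0,-0.001,0.012,0],[0,0,-0.001,0.013,0],[0,0,-0.001,0.013,0]]]}}

```text
clock: 2.75
eef_pos: [452.6, -307.2, 275.4]
tcp_rot: [3.141, -0.001, 0.407]
contact_force: [-0.3, 1.1, 2.2]
opening: -0.003
```

```bash
python3 - <<'E'
from h import *
wlook('blue',[453.3,-308,104],'w3')
shift([453.0,-307.2,97])
E
```

```text
blue pred 284 278 seen [281.2 257.8] [ 57  31 898] pos [ 463.  -302.4  104. ]
t 2.8 tip [ 452.72 -307.29  102.04] F [-1.39  1.02  2.24] open 0.002 shift m [0.0003 0.     0.005 ]
```

View pics/w3.png

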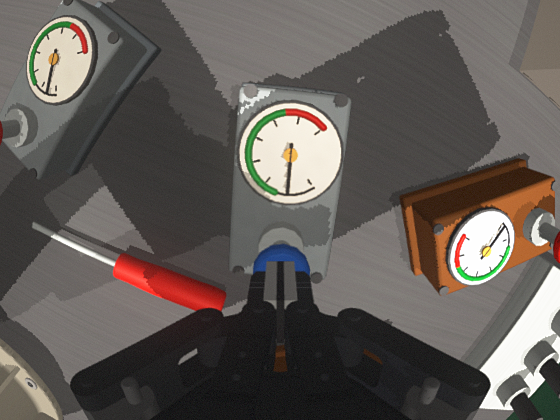

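The needle moved from (308,186) to (288,192), about 2 mm in and just short of the green start at (277,192). 5 mm more to go.

{"method": "carry_out", "body": {"steps": [[[0,0,0,0.001,0],[0,0,0,0.002,0],[0,0,0,0.003,0],[0,0,0,0.004,0],[0,0,0,0.0045,0],[0,0,0,0.005,0],[0,0,0,0.005,0]]]}}

```text
clock: 3.5
eef_pos: [452.6, -307.2, 270.4]
tcp_rot: [3.141, -0.001, 0.407]
contact_force: [-1.8, 0.8, 4.2]
opening: -0.004
```

```bash
python3 - <<'E'
from h import *
wlook('blue',[453.3,-308,104],'w4')
shift([453.0,-307.2,97])
E
```

```text
blue pred 284 283 seen [281.2 257.9] [ 57  30 893] pos [ 465.2 -301.3  104. ]
t 3.55 tip [ 452.75 -307.25   96.97] F [-0.98  0.68  3.64] open 0.004 shift m [ 0.0003  0.0001 -0.    ]
```

View pics/w4.png

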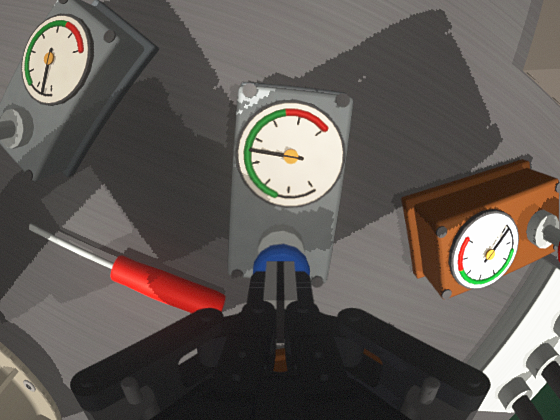

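The blue needle is mid-green at (250,150). Lifting straight up.

{"method": "carry_out", "body": {"steps": [[[0,0,0,-0.005,0],[0,0,0,-0.02,0],[0,0,0,-0.05,0],[0,0,0,-0.08,0],[0,0,0,-0.09,0],[0,0,0,-0.09,0]]]}}

```text
clock: 4.15
eef_pos: [452.9, -307.4, 361.8]
tcp_rot: [3.138, -0.002, 0.407]
contact_force: [1.1, -0.0, -0.8]
opening: 0.001
```

```bash
python3 - <<'E'
from h import *
wlook('red',[457,-106.5,104],'w5',w=60)
shift([490,270,190])
E
```

```text
red pred 56 123 seen [ 58.9 121.6] [ 30  35 812] pos [ 458.9 -109.6  104. ]
t 4.2 tip [ 452.75 -307.3   186.99] F [-0.5  -0.46 -0.3 ] open -0.002 shift m [ 0.2628 -0.5153 -0.0035]
```

View pics/w5.png

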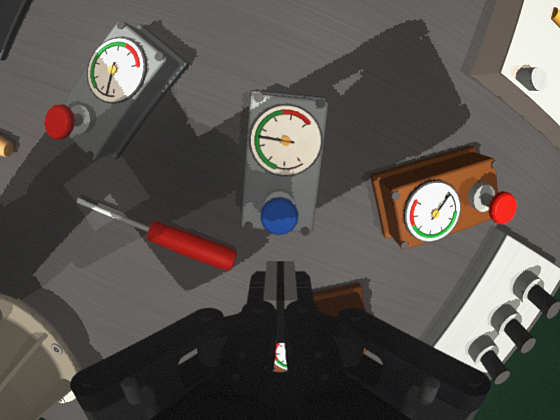

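Blue stays in the green at (262,137), with the box unmoved. Now travelling toward yellow at tip height of about 190.

{"method": "carry_out", "body": {"steps": [[[0,0.018,-0.035,0,0],[0,0.036,-0.07,0,0],[0,0.054,-0.105,-0.001,0],[0,0.072,-0.14,-0.002,0],[0,0.09,-0.175,-0.003,0],[0,0.108,-0.21,-0.003,0],[0,0.126,-0.245,-0.003,0],[0,0.144,-0.28,-0.003,0]]]}}

```text
clock: 5.0
eef_pos: [473.1, 8.5, 361.5]
tcp_rot: [3.141, 0.001, 0.407]
contact_force: [1.0, 0.1, -0.5]
opening: -0.002
```

```bash
python3 - <<'E'
from h import *
shift([490,270,190])
E
```

```text
t 5.0 tip [472.99   8.36 188.14] F [ 0.97  0.06 -0.49] open -0.002 shift m [ 0.1192 -0.2335 -0.0021]
```

{"method": "carry_out", "body": {"steps": [[[0,0.018,-0.035,0,0],[0,0.036,-0.07,0,0],[0,0.054,-0.105,-0.001,0],[0,0.072,-0.14,-0.002,0],[0,0.09,-0.175,-0.002,0],[0,0.105,-0.205,-0.002,0],[0,0.119,-0.233,-0.002,0],[0,0.119,-0.233,-0.002,0]]]}}

```text
clock: 5.8
eef_pos: [489.8, 272.5, 361.4]
tcp_rot: [-3.142, 0.003, 0.41]
contact_force: [-0.2, -0.3, 0.0]
opening: -0.004
```

```bash
python3 - <<'E'
from h import *
wlook('yellow',[516,298,104],'w6')
shift([516,298,115])
E
```

```text
yellow pred 263 174 seen [259.6 172.6] [  39   39 1084] pos [515.7 300.6 104. ]
t 5.85 tip [489.06 270.41 187.94] F [-0.22 -0.67 -0.19] open -0.001 shift m [ 0.036  -0.0146  0.0728]
```

View pics/w6.png

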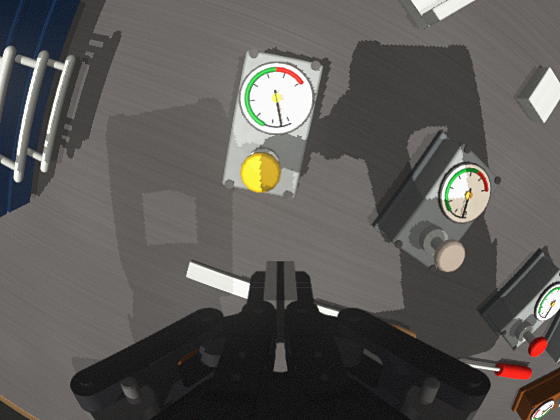

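Yellow cap at (260,173) on a grey box. The white-capped gauge at (450,256) is about 130 mm away, so it's clear. Descending.

{"method": "carry_out", "body": {"steps": [[[0,0.02,-0.009,0.01,0],[0,0.036,-0.0155,0.03,0],[0,0.0365,-0.0155,0.055,0],[0,0.0365,-0.0155,0.068,0],[0,0.0365,-0.0155,0.073,0],[0,0.0365,-0.0155,0.073,0],[0,0.0365,-0.0155,0.073,0]]]}}

```text
clock: 6.55
eef_pos: [516.9, 299.1, 289.0]
tcp_rot: [3.141, 0.003, 0.409]
contact_force: [0.2, -0.5, 0.5]
opening: 0.005
```

```bash
python3 - <<'E'
from h import *
wlook('yellow',[516,299,104],'w7')
shift([516,299,102])
E
```

```text
yellow pred 281 266 seen [277.3 254.8] [ 53  36 919] pos [521.4 303.5 104. ]
t 6.6 tip [516.66 299.02 115.83] F [-0.39  0.32 -0.5 ] open 0.004 shift m [-0.0006 -0.0002  0.0138]
```

View pics/w7.png

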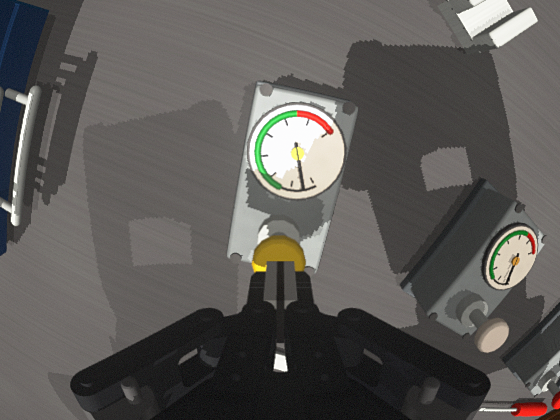

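The tip is over the yellow cap, in the same position relative to it as with blue. Going down to tip height of about 102.

{"method": "carry_out", "body": {"steps": [[[0,0,-0.0005,0.004,0],[0,0,-0.0005,0.008,0],[0,0,-0.0005,0.01,0],[0,0,-0.0005,0.011,0],[0,0,-0.0005,0.012,0],[0,0,-0.0005,0.013,0],[0,0,-0.0005,0.014,0],[0,0,-0.0005,0.014,0]]]}}

```text
clock: 7.4
eef_pos: [516.8, 299.7, 275.3]
tcp_rot: [3.141, 0.002, 0.409]
contact_force: [-0.7, -0.4, 2.8]
opening: 0.001
```

```bash
python3 - <<'E'
from h import *
wlook('yellow',[516,299,104],'w8')
shift([516,299,97])
E
```

```text
yellow pred 283 279 seen [279.5 259.4] [ 56  30 531] pos [525.6 304.9 104. ]
t 7.45 tip [516.49 299.49 101.95] F [-0.72  0.48  2.43] open 0.001 shift m [-0.0006  0.0003  0.005 ]
```

View pics/w8.png

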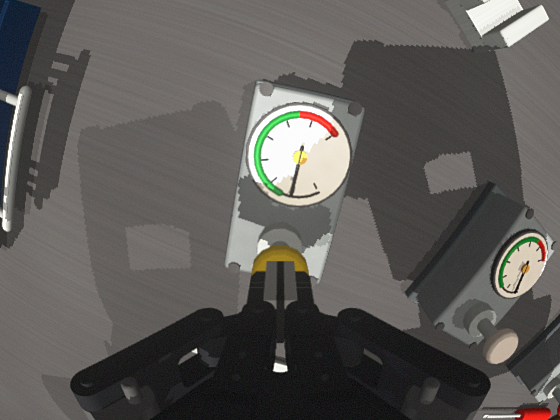

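The yellow needle moved to (292,195), about 2 mm in and near the green start at (281,192). 5 mm more.

{"method": "carry_out", "body": {"steps": [[[0,0,0,0.001,0],[0,0,0,0.002,0],[0,0,0,0.003,0],[0,0,0,0.004,0],[0,0,0,0.0045,0],[0,0,0,0.005,0],[0,0,0,0.005,0],[0,0,0,0.005,0]]]}}

```text
clock: 8.25
eef_pos: [516.8, 299.7, 270.3]
tcp_rot: [3.141, 0.002, 0.409]
contact_force: [-2.5, -0.8, 4.3]
opening: 0.002
```

{"method": "carry_out", "body": {"steps": [[[0,0,0,-0.005,0],[0,0,0,-0.02,0],[0,0,0,-0.05,0],[0,0,0,-0.08,0],[0,0,0,-0.093,0],[0,0,0,-0.093,0],[0,0,0,-0.093,0]]]}}

```text
clock: 8.95
eef_pos: [516.7, 299.7, 362.9]
tcp_rot: [3.141, 0.002, 0.409]
contact_force: [0.3, -0.2, -0.3]
opening: -0.001
```

```bash
python3 - <<'E'
from h import *
wlook('yellow',[516,299,97],'w9',z=97)
shift([424,-122,190])
E
```

```text
yellow pred 282 216 seen [279.3 215.5] [ 36  37 984] pos [516.  300.9  97. ]
t 9.0 tip [515.97 299.22 188.81] F [-0.54  0.12 -0.32] open 0.004 shift m [-0.252   0.3498  0.    ]
```

View pics/w9.png

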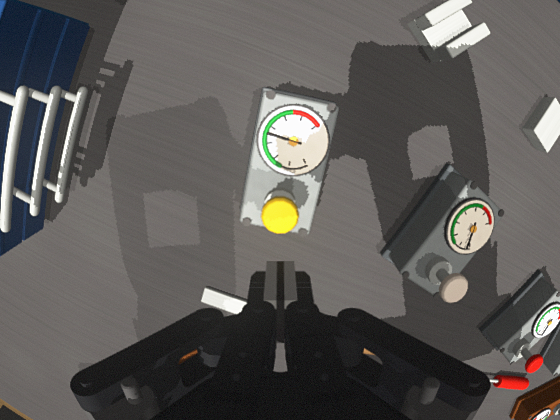

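The yellow needle is mid-green at (270,135). Travelling to red at height.

{"method": "carry_out", "body": {"steps": [[[0,-0.022,0.03,0,0],[0,-0.045,0.062,0,0],[0,-0.068,0.094,0,0],[0,-0.091,0.126,0,0],[0,-0.114,0.158,0,0],[0,-0.137,0.19,0,0],[0,-0.16,0.222,0,0],[0,-0.183,0.254,0,0]]]}}

```text
clock: 9.8
eef_pos: [448.6, -7.6, 361.8]
tcp_rot: [-3.141, 0.006, 0.41]
contact_force: [0.5, -0.2, 0.7]
opening: 0.0
```

{"method": "carry_out", "body": {"steps": [[[0,-0.023,0.032,0,0],[0,-0.046,0.064,0,0],[0,-0.06,0.085,0,0],[0,-0.07,0.096,0,0],[0,-0.07,0.096,0,0],[0,-0.07,0.096,0,0]]]}}

```text
clock: 10.4
eef_pos: [422.3, -123.4, 361.3]
tcp_rot: [-3.14, 0.007, 0.408]
contact_force: [-0.4, -0.2, -0.2]
opening: -0.002
```

```bash
python3 - <<'E'
from h import *
wlook('red',[457,-107,104],'w10')
shift([457,-107,115])
E
```

```text
red pred 280 166 seen [277.4 163.3] [  41   40 1250] pos [ 458.2 -104.4  104. ]
t 10.45 tip [ 421.39 -123.33  188.08] F [-0.57 -0.28  0.06] open 0.001 shift m [ 0.0397 -0.0007  0.0728]
```

View pics/w10.png

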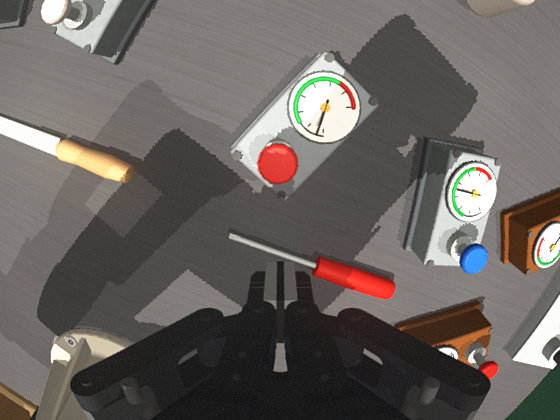

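Red cap at (277,163) on a grey box, about (457.5,-106). It isn't one of the brown ones at (490,370) or further right. Descending.

{"method": "carry_out", "body": {"steps": [[[0,0.02,-0.001,0.01,0],[0,0.0405,-0.0015,0.03,0],[0,0.0405,-0.0015,0.055,0],[0,0.0405,-0.0015,0.068,0],[0,0.0405,-0.0015,0.073,0],[0,0.0405,-0.0015,0.073,0],[0,0.0405,-0.0015,0.073,0]]]}}

```text
clock: 11.15
eef_pos: [458.9, -105.4, 288.7]
tcp_rot: [-3.141, 0.006, 0.41]
contact_force: [0.2, -0.1, -0.8]
opening: -0.002
```

```bash
python3 - <<'E'
from h import *
wlook('red',[457.5,-106,104],'w11')
shift([457.5,-106,102])
E
```

```text
red pred 282 266 seen [279.6 252.6] [  54   37 1325] pos [ 464.5 -101.4  104. ]
t 11.2 tip [ 458.01 -105.83  115.5 ] F [-0.26 -0.31 -1.01] open 0.005 shift m [-0.0005 -0.      0.0135]
```

View pics/w11.png

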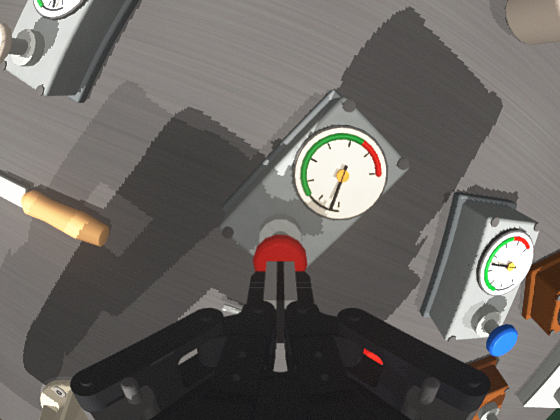

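The tip is over the red cap in the same position as for the others. Going down to a tip height of 102.

{"method": "carry_out", "body": {"steps": [[[0,0,0,0.004,0],[0,0,0,0.008,0],[0,0,0,0.01,0],[0,0,0,0.011,0],[0,0,0,0.012,0],[0,0,0,0.013,0],[0,0,0,0.0135,0],[0,0,0,0.0135,0]]]}}

```text
clock: 12.0
eef_pos: [458.9, -105.6, 275.5]
tcp_rot: [-3.141, 0.006, 0.41]
contact_force: [-0.1, -0.9, 3.0]
opening: -0.002
```

```bash
python3 - <<'E'
from h import *
wlook('red',[457.5,-106,104],'w12')
shift([457.5,-106,97])
E
```

```text
red pred 282 279 seen [278.6 257.6] [ 57  31 945] pos [467.8 -99.7 104. ]
t 12.05 tip [ 457.95 -105.9   102.08] F [-0.92  0.45  3.17] open -0.001 shift m [-0.0004 -0.0001  0.0051]
```

View pics/w12.png

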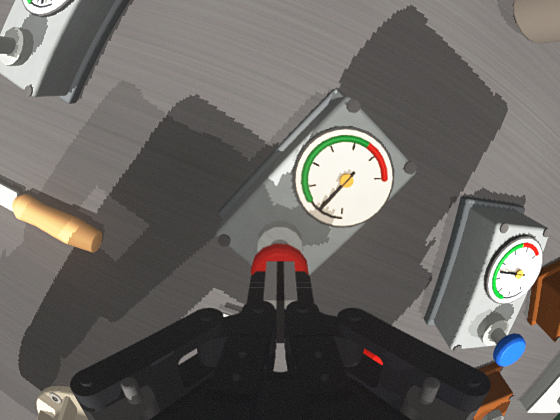

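The red needle is at (320,210), 2 to 3 mm in. 5 mm more, then lift.

{"method": "carry_out", "body": {"steps": [[[0,0,0,0.001,0],[0,0,0,0.002,0],[0,0,0,0.003,0],[0,0,0,0.004,0],[0,0,0,0.0045,0],[0,0,0,0.005,0],[0,0,0,0.005,0],[0,0,0,0.005,0]]]}}

```text
clock: 12.85
eef_pos: [458.9, -105.6, 270.4]
tcp_rot: [-3.141, 0.006, 0.41]
contact_force: [-0.7, 0.4, 3.1]
opening: -0.002
```

{"method": "carry_out", "body": {"steps": [[[0,0,0,-0.005,0],[0,0,0,-0.02,0],[0,0,0,-0.05,0],[0,0,0,-0.08,0],[0,0,0,-0.11,0],[0,0,0,-0.13,0],[0,0,0,-0.13,0],[0,0,0,-0.13,0]]]}}

```text
clock: 13.65
eef_pos: [459.5, -105.3, 400.4]
tcp_rot: [-3.142, 0.005, 0.41]
contact_force: [-0.9, -1.4, -0.2]
opening: 0.002
```

```bash
python3 - <<'E'
from h import *
wlook('red',[457.5,-106,97],'w13',z=97)
shift([457,-107,115])
f=grab_frame("scene"); im=f["image"][110:290,150:430,::-1]; cv2.imwrite("pics/s13.png",cv2.resize(im,None,fx=2.5,fy=2.5,interpolation=3))
E
```

```text
red pred 281 203 seen [279.5 200.8] [ 32  32 800] pos [ 458.6 -104.1   97. ]
t 13.7 tip [ 458.14 -105.55  226.29] F [-0.87  0.21  0.16] open 0.002 shift m [-0.0009  0.001   0.1113]
```

View pics/w13.png

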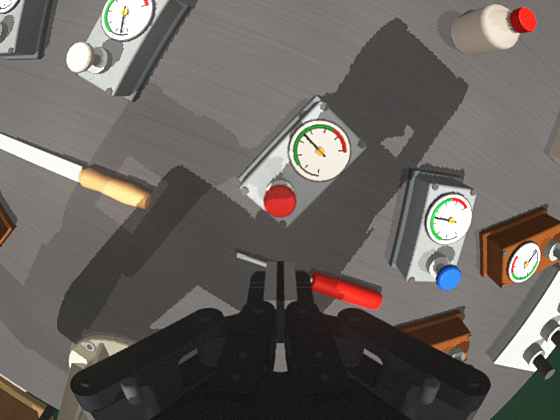

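View pics/s13.png

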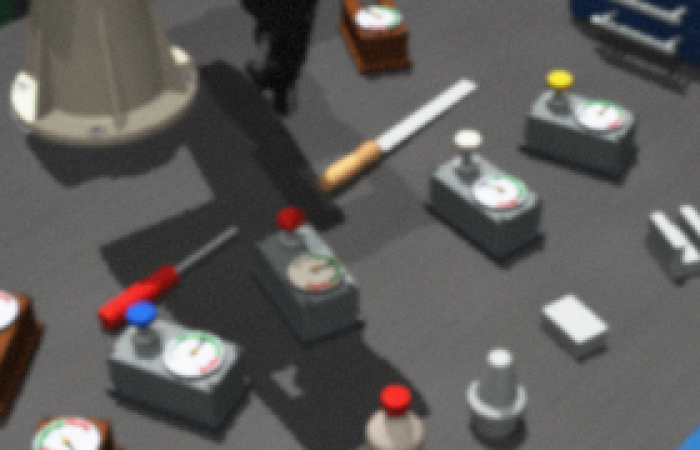

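The red needle is mid-green at (305,137) and blue is still in the green at (433,217). White is out, the boxes stand where they were, and the tip is clear at 226 mm. Handing in.

```bash
python3 - <<'E'
from rig import workorder
print(workorder.sign_off())
E
```

```text
the job is handed in; nothing more can be done
None
```

I tapped the blue, yellow and red caps down in that order with the shut fingertips, and handed the job in at about 13.7 s. No verdict was reported.

- **Needles:** each one was about mid-green after its tap, roughly 7 mm down. Blue and red were seen there in the last wrist picture. Yellow was last read right after its own tap, and nothing went near it afterwards.
- **Force:** the readings I took at the end of each move never went above about 5 N. I did not read the force during the moves.
- **Gauges and bystanders:** the white cap was never approached and its needle had not moved. By eye in the last pictures, no gauge or bystander had moved; I did not measure this.
- **Arm:** it ended clear, with the fingertips at 226 mm.
- **Disagreements:** the wrist camera's cap positions differed from the other two cameras by about 1 to 3 mm, within the flat of the caps. My first top-camera reading of the red cap was about 8 mm off because the colour detection caught only part of it, so I corrected it before using it. No check failed.

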